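Clamp a phone shell with five clicks of the ratchet lever

TASK

Lay the empty phone shell, open side up as it lies now, squarely on the saddle of the bench clamp between its fixed stop and its sliding jaw, and let go of it. Then draw the clamp's ratchet lever round clockwise by its upright handle, exactly five clicks from rest, so that the jaw grips the shell; the ratchet cannot be turned back, so the sixth click must never come. Finish while still holding the handle there: do not let go of it at the end.

Things in the scene. Friction and masses are not known exactly. Their poses are not given: they have to be found in the camera images.
- clamp: Fixed bench clamp, grey spine 300x44x12 mm with grey plastic saddle and steel lever. Origin on the bench under the saddle; y runs along the clamp toward the fixed stop, x across, z up. Fixed stop: 60 mm wide, face at y = +68 mm, top at z = 50 mm. Click plunger housing at x = +60 to +96, y = -150 mm, top z = 45 mm
- saddle (a point): Top of the saddle (clamp x 0, y -5, z 34 mm; clamp axes), half-way between stop and jaw at rest: the shell's underside centre belongs here, long side along clamp y. The saddle is flat, 46 mm wide (x -23 to 23), y -42 to 64 mm. Stop and jaw stand 146 mm apart at rest: 7 mm to spare at each end of the shell
- shell: The phone shell as a body (see shell_mid); origin at the centre of its underside
- shell_mid (a point): Centre, half-way up, of the empty rear shell of a phone: shallow black tray with a grey rectangle inside, 132 (x) by 66 (y) by 10 mm (z up), walls 2 to 3 mm, 50 to 85 g, lying open side up on the bench to the robot's right. Grip it across its 66 mm width by the long edges, which overhang the saddle by 10 mm each side
- jaw_pad: Sprung pad of the jaw: grey plastic block 52 mm wide, z 30 to 52 mm, face at clamp y = -78 mm at rest. (Body origin: the clamp's origin when at rest, not on the pad.) Each click moves the jaw 4 mm toward the stop; it meets the shell by the fourth click, slides it to the stop, then gives on its spring (0.8 N per mm)
- pivot (a point): On the lever's vertical pivot axis at bench height (clamp x 0, y -150 mm)
- handle: Upright black round handle, free to spin, on the end of the lever bar, 20 mm in diameter, 54 mm tall; origin at its centre, 73 mm above the bench (spans 46 to 100 mm). It moves on a circle of 100 mm radius round the pivot: at rest at clamp x +26, y -247 mm, after five clicks at x -71, y -221 mm
- lever (a joint): Turn of the lever, rad, 0 at rest, growing clockwise from above (handle comes toward the robot). Clicks fall at about 0.17, 0.38, 0.59, 0.80, 1.00 (12 deg or 21 mm of handle travel apart); the sixth at 1.21. Handle force rises to about 5 to 8 N before each click, then drops. A spring pulls the let-go lever back onto the last tooth passed, no farther (1.02 after five). Five clicks: 1.00 to 1.20
Things that resemble listed ones, but are neither listed nor needed, are in the scene too. There is more than one size of the shell; the job needs the larger.

How it is judged:
On the way, in this order (a step that is already met when the one before it is completed fails the run):
1. the shell lies flat and square on the saddle between stop and jaw, let go, the lever not yet drawn (x of shell_mid in the frame of clamp between -0.015 and 0.015 m and y of shell_mid in the frame of clamp between -0.016 and 0.006 m and z of shell_mid in the frame of clamp between 0.036 and 0.043 m and angle between shell_mid's own z axis and vertical below 0.1 rad and angle between the x axis of shell_mid and the y axis of clamp, either way round below 0.14 rad and contact force between the fingers and shell below 0.05 N and value of joint lever below 0.15 rad), for 0.2 s.
2. the lever has been drawn five clicks and the jaw presses on the shell (value of joint lever between 1 and 1.2 rad and contact force between jaw_pad and shell above 1 N), for 0.2 s.
At the end, for the whole second after the job is handed in: Lever at five clicks (1.00 to 1.20 rad), fingers on the handle (over 0.5 N); shell flat on the saddle, within 15 mm of its centre line, square within 0.14 rad, centre at clamp y -3 to +6 mm (against the stop), jaw pressing over 1 N, at rest, not touched by the fingers (all of step 2 and x of shell_mid in the frame of clamp between -0.015 and 0.015 m and y of shell_mid in the frame of clamp between -0.003 and 0.006 m and z of shell_mid in the frame of clamp between 0.036 and 0.043 m and angle between shell_mid's own z axis and vertical below 0.1 rad and angle between the x axis of shell_mid and the y axis of clamp, either way round below 0.14 rad and contact force between the fingers and shell below 0.05 N and contact force between the fingers and handle above 0.5 N and linear speed of shell below 0.02 m/s); the arm keeps its last pose, push and grip.
It fails at once if the lever is drawn to the sixth click (value of joint lever above 1.215 rad).
It also fails if it takes over 48 s, if anything falls off the work surface, if the arm or the gripper's body presses on something with over 40 N, if the wrist force passes 120 N, or if a joint passes its speed limit or range.

ROBOT

A 7-joint arm with a two-finger parallel gripper is mounted at the origin on a cart in front of the work surface, level with it; the furniture and walls round the work are solid. World frame = base frame: x ahead of the robot, y to its left, z up, the work surface at z = 0. Lengths are in m, angles in rad, forces in N, time in s.
With the tool pointing down it reaches from about 0.425 to 0.925 m from the base axis. Payload 6.8 kg.
Tool frame: the origin (TCP) lies at the very end of the fingers, on their centre line; the grasp point (between the pads) lies 19 mm behind it; z points along the fingers, y is the line along which they close (so a half turn about z gives the same grasp; the last joint's range is limited). The gripper opens to 85 mm and grips with 20 to 120 N. Pads are 22 mm wide; open, the fingers measure 114 mm over their backs; the gripper's body (76 mm by 85 mm) begins 54 mm behind the grasp point. The pads swing forward as they close: fully open they stand 13 mm farther back than shut.
Start: joints at [1.172, 0.477, 0.022, 1.555, -0.011, 1.109, -0.083], TCP at [0.194, -0.647, 0.231] pointing down, gripper open.
Joint ranges: [-2.96, 2.96], [-0.34, 2.1], [-1.41, 1.46], [0.24, 2.44], [-1.37, 4.51], [0.17, 1.92], [-2.96, 2.96]. Speed limits (rad/s): [2.39, 2.39, 3.14, 3.14, 3.14, 3.14, 3.14].

INTERFACE

Orientations are given as a unit quaternion [w, x, y, z].
In Python, from station import get_obs, read_camera, hand_in gives the robot as it stands.
- The arm moves only by the tool arm_command, never from a script. Its argument "commands" is one flat list of numbers, 7 for each row, row after row: the shift along the tool's x, y, z in m, then the turn, a rotation vector about the tool's x, y, z in degrees, then the opening, from 0 (shut) to 1 (fully open). In form: [tx, ty, tz, rx, ry, rz, fingers, tx, ty, tz, rx, ry, rz, fingers, ...]. A call has 1 to 8 rows; each row is the pose to reach, as a shift and turn from the pose commanded when the call began, along the tool's axes at that moment; what a row does not reach only later rows make up. A row lasts 1/10 s, in which the tool goes at most 50 mm and 8.59 degrees, less where a joint would pass 70% of its speed; a pose out of reach is approached as far as the arm can. A call with a gripper value outside its range is refused whole. The fingers move at their own pace and stop on an object; "force" is the grip in N (left out, the last holds). Time passes only in rows, so rows that repeat a pose let the fingers close. It gives the time, the measured TCP pose, the force, the opening and the grip force at its end, in the units of the state.
- get_obs(): the state, without advancing time (a new reading comes with each control period).
- read_camera(name): name is "scene" or "side" or "wrist"; returns a dict with "img" (400x640x3 uint8, red, green, blue), "camera_matrix" (3x3 intrinsics, pixels), "pose" (4x4, takes a point from camera to world coordinates). Camera axes: x right, y down, z forward; pixel columns grow to the right and rows downward; lengths in m; the calibration is good to about 2 mm. A picture is of the moment at which its call begins. There is no depth.
- hand_in(): hands the job in; it is judged then, once.
The state is a dict: "t": time; "q": joint angles; "joint_vel": joint speeds; "joint_torque": joint torques, N m; "eef_pos": TCP position; "tool_rot": TCP orientation; "contact_force": force on the tool from outside, world axes, zero at the start; "torque": the same for the moment, N m; "gripper_width": opening from 0.0 (shut) to 1.0 (fully open); "grasp_force": force on a finger pad.
Only numpy, scipy, OpenCV 4.12 (cv2) and the standard library are available. Lean on these libraries where they do the work, as an engineer would, in place of code of your own. Each camera call takes 0.05 s, during which the arm holds its last target. There are 200 camera calls.

## Working session

There is one attempt and no reset: what is moved stays moved. The work goes in short steps, Python scripts to look and compute and a tool call to move; the robot and the scene stay as the last step left them, time stands still between calls to the robot, and variables do not carry over. Pictures are saved under pics/ and viewed, at most 10 in all, crops included, and the job is handed in when it is done.

Besides the shell and the picture viewer there is one more tool, called as name(argument=value, ...) on one line, values as JSON. arm_command: Moves the arm, as the interface text tells. Its arguments: {"type":"object","properties":{"commands":{"type":"array","items":{"type":"number"}},"force":{"type":"number"}},"required":["commands"]}

```bash
mkdir -p pics
python3 - <<'E'
from station import *
import cv2,numpy as np
o=get_obs();print({k:np.round(v,3).tolist() for k,v in o.items()})
for n in("scene","side"):
    r=read_camera(n);cv2.imwrite(f"pics/{n}0.png",r["img"][:,:,::-1]);print(n,r["camera_matrix"].round(1).tolist(),r["pose"].round(3).tolist())
E
```

```text
{'t': 0.0, 'q': [1.172, 0.478, 0.022, 1.556, -0.011, 1.109, -0.083], 'joint_vel': [0.001, 0.001, -0.001, 0.0, 0.001, 0.001, -0.001], 'joint_torque': [-0.001, -59.646, 1.607, -28.121, 0.012, 0.009, -0.0], 'eef_pos': [0.193, -0.646, 0.23], 'tool_rot': [-0.001, 0.989, 0.145, -0.0], 'contact_force': [-0.432, -0.738, 0.092], 'torque': [0.037, 0.011, 0.044], 'grasp_force': 0.0, 'gripper_width': 0.998}
scene [[475.0, 0.0, 318.9], [0.0, 475.0, 190.6], [0.0, 0.0, 1.0]] [[-0.749, -0.425, 0.509, 0.006], [-0.663, 0.463, -0.589, 0.544], [0.014, -0.778, -0.628, 0.699], [0.0, 0.0, 0.0, 1.0]]
side [[388.5, 0.0, 318.5], [0.0, 388.5, 201.0], [0.0, 0.0, 1.0]] [[1.0, -0.012, 0.004, 0.531], [-0.01, -0.588, 0.809, -0.843], [-0.008, -0.809, -0.588, 0.638], [0.0, 0.0, 0.0, 1.0]]
```

View pics/scene0.png

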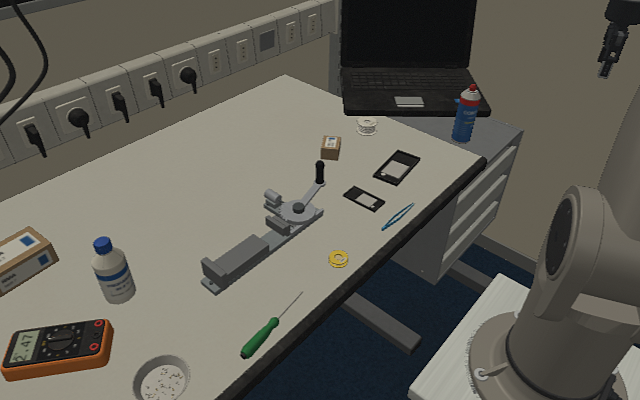

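View pics/side0.png

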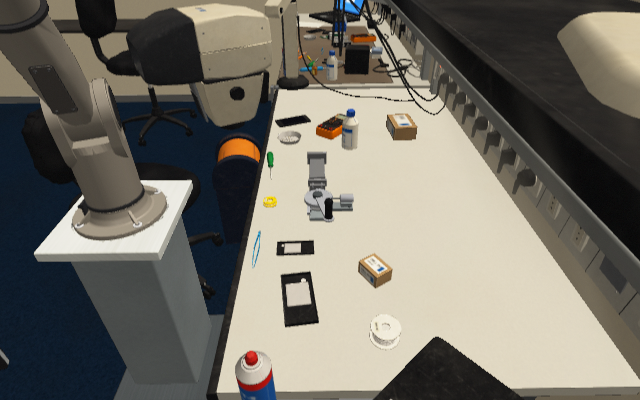

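Scene picture: clamp from about (210,280) to its handle at (320,172). There are two trays: the larger at scene (396,167) / side (299,298), and a smaller one at scene (364,198) / side (295,248). A black object also lies far left at side (293,120). I'll confirm the larger tray in an enlarged crop.

Run:
```python
import cv2,numpy as np
a=cv2.imread("pics/scene0.png")[140:300,190:430];b=cv2.imread("pics/side0.png")[140:340,240:400]
A=cv2.resize(a,None,fx=3.3,fy=3.3,interpolation=2);B=cv2.resize(b,None,fx=3.0,fy=3.0,interpolation=2)
cv2.imwrite("pics/c1.png",A);cv2.imwrite("pics/c2.png",B)
```

```text
(no output)
```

View pics/c1.png

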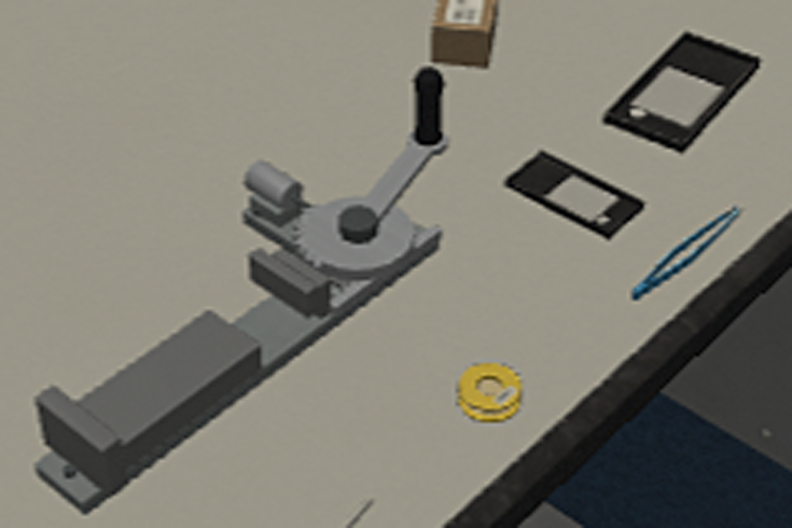

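View pics/c2.png

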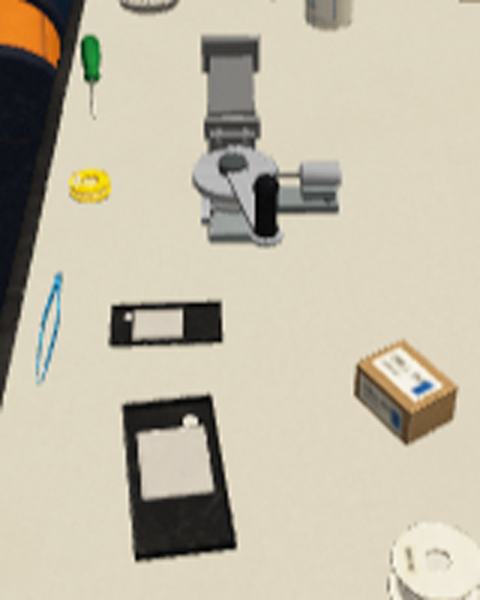

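Larger tray (132x66, which must be about 2:1) is at scene (396,167); the smaller is at (364,198). I'll check sizes numerically and fit the clamp's pose to its known corners.

```bash
cat > h.py <<'E'
from station import *
import cv2,numpy as np
from scipy.optimize import least_squares
def cast(r,px,z):
    K,T=r["camera_matrix"],r["pose"];px=np.atleast_2d(px).astype(float)
    d=np.c_[px,np.ones(len(px))]@np.linalg.inv(K).T@T[:3,:3].T
    return T[:3,3]+d*((np.reshape(z,(-1,1))-T[2,3])/d[:,2:])
def proj(r,P):
    K,T=r["camera_matrix"],r["pose"];p=(np.atleast_2d(P)-T[:3,3])@T[:3,:3]@K.T
    return p[:,:2]/p[:,2:]
def tf(p,P):
    c,s=np.cos(p[2]),np.sin(p[2]);P=np.asarray(P,float)
    return np.c_[p[0]+c*P[:,0]-s*P[:,1],p[1]+s*P[:,0]+c*P[:,1],P[:,2]]
def fit(p0,obs):
    f=lambda p:np.concatenate([(proj(r,tf(p,P))-px).ravel() for r,P,px in obs])
    s=least_squares(f,p0,loss="soft_l1");return s.x,f(s.x).reshape(-1,2)
E
python3 - <<'E'
from h import *
S=read_camera("scene");D=read_camera("side")
c1=lambda a:np.array(a)/3.3+[190,140]
c2=lambda a:np.array(a)/3+[240,140]
s1=cast(S,c1([(686,33),(760,62),(682,150),(604,118)]),.01)
s2=cast(D,c2([(122,404),(211,395),(236,548),(135,559)]),.01)
s3=cast(S,c1([(541,152),(644,205),(610,238),(505,182)]),.01)
for s in(s1,s2,s3):print(s.round(3).tolist(),s.mean(0).round(3),np.linalg.norm(np.roll(s,-1,0)-s,axis=1).round(3))
C=np.array([(30,68,50),(-30,68,50),(26,-247,100),(23,-42,34),(-23,-42,34),(26,-78,52),(-26,-78,52)])/1e3
p,e=fit([.6,-.1,0],[(S,C,c1([(50,388),(122,440),(428,72),(208,311),(260,348),(262,250),(328,288)])),(D,C[[2]],c2([(266,180)]))])
print(p.round(4),e.round(1).tolist());print(tf(p,[(0,-.005,.034),(.026,-.247,.1),(-.071,-.221,.1),(0,-.15,0)]).round(3))
E
```

```text
[[0.524, -0.365, 0.01], [0.46, -0.37, 0.01], [0.442, -0.239, 0.01], [0.506, -0.232, 0.01]] [ 0.483 -0.301  0.01 ] [0.065 0.133 0.064 0.134]
[[0.45, -0.25, 0.01], [0.515, -0.242, 0.01], [0.532, -0.376, 0.01], [0.467, -0.383, 0.01]] [ 0.491 -0.313  0.01 ] [0.065 0.135 0.065 0.134]
[[0.515, -0.169, 0.01], [0.427, -0.171, 0.01], [0.424, -0.127, 0.01], [0.512, -0.126, 0.01]] [ 0.469 -0.148  0.01 ] [0.088 0.043 0.089 0.043]
[0.5272 0.1544 0.0131] [[1.0, -0.9], [0.6, -0.2], [-0.2, -0.2], [0.1, -0.7], [0.6, -1.0], [-4.8, 1.4], [-6.3, 1.7], [-1.1, -1.5]]
[[ 0.527  0.149  0.034]
 [ 0.556 -0.092  0.1  ]
 [ 0.459 -0.068  0.1  ]
 [ 0.529  0.004  0.   ]]
```

Both size checks pass: large tray 134x65 mm, small 88x43 mm. The two cameras differ by about 1 cm on the shell centre, so I'll go above it and look with the wrist camera.

```bash
cat >> h.py <<'E'
from scipy.spatial.transform import Rotation as Ro
def goto(x,y,z,th):
    "shift (tool axes, m) and turn (deg) to tool-down pose with tool x at azimuth th"
    o=get_obs();w=o["tool_rot"];R=Ro.from_quat([w[1],w[2],w[3],w[0]])
    t=np.radians(th/2);G=Ro.from_quat([np.cos(t),np.sin(t),0,0])
    print("t",o["t"],"pos",np.round(o["eef_pos"],4),"shift",R.inv().apply(np.array([x,y,z])-o["eef_pos"]).round(4),"turn",np.degrees((R.inv()*G).as_rotvec()).round(2),"q",np.round(o["q"],2))
E
python3 -c "
from h import *
goto(.487,-.307,.2,97.5)"
```

```text
t 0.2 pos [ 0.1934 -0.6464  0.2307] shift [ 0.3785 -0.2409  0.0309] turn [-5.000e-02 -4.000e-02 -8.084e+01] q [ 1.17  0.48  0.02  1.56 -0.01  1.11 -0.08]
```

arm_command(commands=[0.379,-0.241,0.031,0,0,-60,1,0.379,-0.241,0.031,0,0,-60,1,0.379,-0.241,0.031,0,0,-81,1,0.379,-0.241,0.031,0,0,-81,1,0.379,-0.241,0.031,0,0,-81,1,0.379,-0.241,0.031,0,0,-81,1,0.379,-0.241,0.031,0,0,-81,1,0.379,-0.241,0.031,0,0,-81,1])

```text
t: 1.0
eef_pos: [0.4557, -0.3434, 0.2038]
tool_rot: [0.0, 0.733, 0.68, -0.0]
contact_force: [0.9, -0.3, 0.0]
gripper_width: 1.003
grasp_force: 0.0
```

```bash
python3 -c "
from h import *
goto(.487,-.307,.2,97.5)"
```

```text
t 1.0 pos [ 0.4557 -0.3434  0.2038] shift [0.0386 0.0286 0.0038] turn [ 1.000e-02  2.000e-02 -1.175e+01] q [ 0.82  0.36 -0.36  1.82  0.15  0.99  0.33]
```

arm_command(commands=[0.0386,0.0286,0.004,0,0,-11.8,1,0.0386,0.0286,0.004,0,0,-11.8,1,0.0386,0.0286,0.004,0,0,-11.8,1,0.0386,0.0286,0.004,0,0,-11.8,1])

```text
t: 1.4
eef_pos: [0.4855, -0.3099, 0.1996]
tool_rot: [-0.0, 0.662, 0.749, -0.0]
contact_force: [-0.2, 0.7, -0.6]
gripper_width: 1.002
grasp_force: 0.0
```

Run:
```python
from h import *
W=read_camera("wrist");cv2.imwrite("pics/w1.png",W["img"][:,:,::-1])
np.savez("w1.npz",K=W["camera_matrix"],T=W["pose"])
goto(.487,-.307,.2,97.5);print(W["pose"].round(3).tolist())
```

```text
t 1.45 pos [ 0.4853 -0.3103  0.1996] shift [ 0.003   0.0021 -0.0004] turn [-0.05  0.03 -0.52] q [ 0.78  0.38 -0.41  1.81  0.18  0.99  0.42]
[[0.993, 0.118, 0.033, 0.477], [0.122, -0.95, -0.288, -0.237], [-0.002, 0.29, -0.957, 0.342], [0.0, 0.0, 0.0, 1.0]]
```

View pics/w1.png

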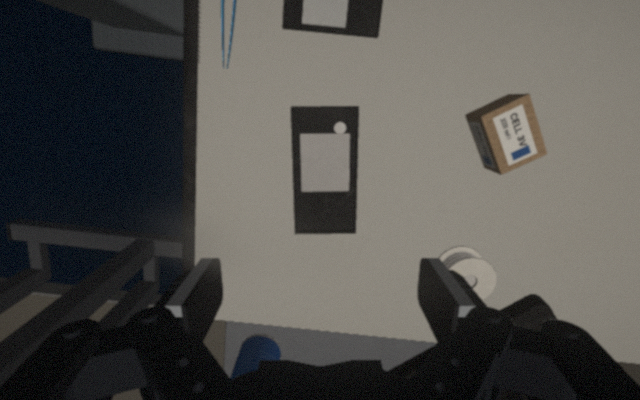

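The wrist picture shows the large shell with corners near (291,107), (358,107), (356,233) and (295,233), and no obstacle around its long edges. I'll segment its rectangle.

Run:
```python
from h import *
d=np.load("w1.npz");W={"camera_matrix":d["K"],"pose":d["T"]}
g=cv2.imread("pics/w1.png",0);m=np.zeros_like(g);m[90:250,270:380]=(g[90:250,270:380]<70)*255
c=max(cv2.findContours(m,0,2)[0],key=cv2.contourArea)[:,0]
P=cast(W,c,.010)[:,:2]
r=cv2.minAreaRect((P*1000).astype(np.float32));print(r)
(x,y),_,_=r;B=cv2.boxPoints(r);print(B)
goto(x/1000,y/1000,.06,98)
```

```text
((489.4152526855469, -307.63043212890625), (64.50079345703125, 129.21249389648438), 7.492629051208496)
[[ 449.01566 -247.78122]
 [ 465.86478 -375.89047]
 [ 529.8148  -367.47964]
 [ 512.9657  -239.37039]]
t 1.45 pos [ 0.4853 -0.3103  0.1996] shift [0.0022 0.0045 0.1396] turn [-0.05  0.03 -1.02] q [ 0.78  0.38 -0.41  1.81  0.18  0.99  0.42]
```

arm_command(commands=[0.002,0.0045,0.05,0,0,-0.5,1,0.002,0.0045,0.1,0,0,-0.5,1,0.002,0.0045,0.14,0,0,-0.5,1,0.002,0.0045,0.17,0,0,-0.5,1,0.002,0.0045,0.17,0,0,-0.5,1,0.002,0.0045,0.17,0,0,-0.5,1])

```text
t: 2.05
eef_pos: [0.4902, -0.3073, 0.0302]
tool_rot: [-0.0, 0.659, 0.752, -0.0]
contact_force: [0.1, 0.4, -0.6]
gripper_width: 1.001
grasp_force: 0.0
```

Run:
```python
from h import *
W=read_camera("wrist");cv2.imwrite("pics/w2.png",W["img"][:,:,::-1])
goto(.4895,-.308,.00,97.5);print(get_obs()["contact_force"])
```

```text
t 2.1 pos [ 0.4912 -0.3075  0.0313] shift [-0.0002 -0.0018  0.0313] turn [0.09 0.09 0.11] q [ 0.71  0.6  -0.34  1.91  0.31  0.67  0.32]
[0.3010284  0.39795254 0.242045  ]
```

View pics/w2.png

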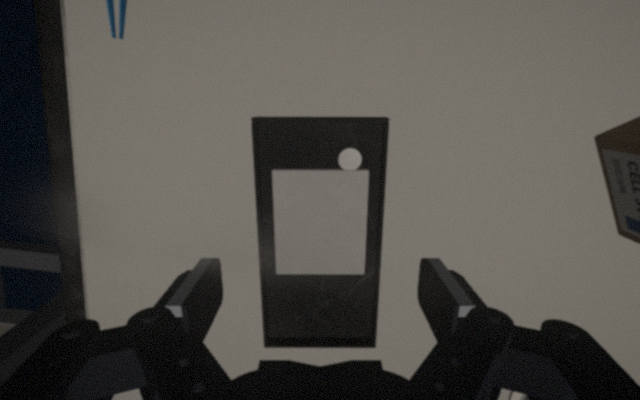

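The fingers (pads at x 218 and 422) straddle the shell, which is centred at about (320,230). I'll descend and close gently.

arm_command(commands=[0,-0.001,0.025,0,0,0,0.88,0,-0.001,0.033,0,0,0,0.88,0,-0.001,0.034,0,0,0,0.88,0,-0.001,0.034,0,0,0,0.88], force=25)

```text
t: 2.5
eef_pos: [0.4902, -0.3068, -0.0031]
tool_rot: [0.001, 0.658, 0.753, 0.0]
contact_force: [-0.2, -0.4, -0.3]
gripper_width: 0.879
grasp_force: 0.0
```

arm_command(commands=[0,0,0,0,0,0,0.6,0,0,0,0,0,0,0.6,0,0,0,0,0,0,0.6,0,0,0,0,0,0,0.6,0,0,0,0,0,0,0.6], force=25)

```text
t: 3.0
eef_pos: [0.4904, -0.3069, -0.0028]
tool_rot: [0.001, 0.658, 0.753, 0.0]
contact_force: [-0.8, 1.5, 6.7]
gripper_width: 0.76
grasp_force: 27.4
```

arm_command(commands=[0,0,-0.005,0,0,0,0.6,0,0,-0.02,0,0,0,0.6,0,0,-0.05,0,0,0,0.6,0,0,-0.09,0,0,0,0.6,0,0,-0.14,0,0,0,0.6,0,0,-0.18,0,0,0,0.6,0,0,-0.2,0,0,0,0.6,0,0,-0.2,0,0,0,0.6])

```text
t: 3.8
eef_pos: [0.4916, -0.3072, 0.2006]
tool_rot: [0.004, 0.658, 0.753, 0.001]
contact_force: [1.4, 0.1, -1.9]
gripper_width: 0.762
grasp_force: 28.5
```

```bash
python3 -c "
from h import *
goto(.527,.05,.2,90.75)"
```

```text
t 3.8 pos [ 0.4916 -0.3072  0.2006] shift [ 0.3492  0.0831 -0.0006] turn [0.36 0.26 6.97] q [ 0.78  0.38 -0.42  1.8   0.18  0.99  0.42]
```

arm_command(commands=[0.03,0.007,0,0,0,1,0.6,0.075,0.018,0,0,0,2,0.6,0.12,0.028,0,0,0,3,0.6,0.165,0.039,0,0,0,4,0.6,0.21,0.05,0,0,0,5,0.6,0.255,0.06,0,0,0,6,0.6,0.3,0.071,0,0,0,7,0.6,0.349,0.083,0,0,0,7,0.6])

```text
t: 4.6
eef_pos: [0.5239, 0.0512, 0.195]
tool_rot: [-0.0, 0.703, 0.711, -0.001]
contact_force: [1.0, 0.7, -0.9]
gripper_width: 0.766
grasp_force: 28.5
```

arm_command(commands=[0,0,0,0,0,0,0.6,0,0,0,0,0,0,0.6])

```text
t: 4.8
eef_pos: [0.524, 0.0516, 0.195]
tool_rot: [-0.001, 0.701, 0.713, -0.001]
contact_force: [0.6, -0.5, -1.1]
gripper_width: 0.763
grasp_force: 28.5
```

Run:
```python
from h import *
W=read_camera("wrist");cv2.imwrite("pics/w3.png",W["img"][:,:,::-1])
np.savez("w3.npz",K=W["camera_matrix"],T=W["pose"])
goto(.527,.05,.2,90.75)
C=np.array([(30,68,50),(-30,68,50),(23,-42,34),(-23,-42,34),(23,64,34),(-23,64,34)])/1e3
print(proj(W,tf([.5272,.1544,.0131],C)).round(0).tolist())
```

```text
t 4.85 pos [0.5241 0.0498 0.195 ] shift [ 0.0002  0.0029 -0.005 ] turn [-0.1   0.04  0.01] q [ 0.25  0.33 -0.55  1.92  0.21  0.96 -0.39]
[[368.0, -38.0], [287.0, -39.0], [352.0, 114.0], [300.0, 114.0], [356.0, -25.0], [298.0, -25.0]]
```

View pics/w3.png

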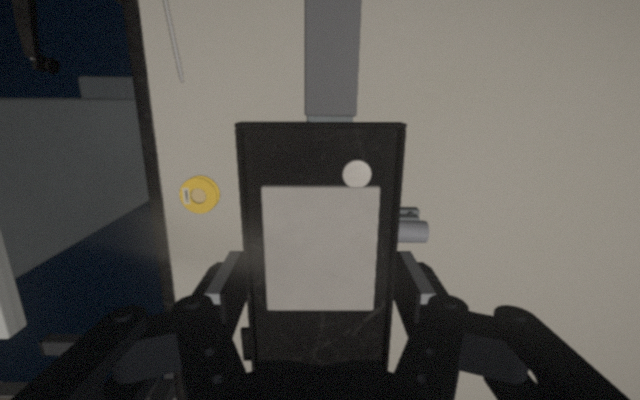

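The held shell sits centred. The saddle's near edge runs (305,116)–(357,116), against my prediction of 300–352 at row 114. So the clamp is about 4.5 mm further in +x and about 2 mm less in y, giving an origin near (0.532, 0.153). I'll hover over it and check the gaps from the side.

Run:
```python
from h import *
d=np.load("w3.npz");W={"camera_matrix":d["K"],"pose":d["T"]}
p,e=fit([.53,.154,.013],[(W,np.array([(23,-42,34),(-23,-42,34),(60,-144,45),(60,-156,45)])/1e3,[(357,116),(305,116),(400,222),(400,243)])])
print(p,e.round(1).tolist())
goto(.532,.148,.075,90.75)
```

```text
[0.52966681 0.15280312 0.0659201 ] [[0.2, -1.4], [0.1, 1.3], [-0.1, 3.5], [-0.3, -5.7]]
t 4.85 pos [0.5241 0.0498 0.195 ] shift [0.0982 0.0094 0.1199] turn [-0.1   0.04  0.01] q [ 0.25  0.33 -0.55  1.92  0.21  0.96 -0.39]
```

arm_command(commands=[0.03,0.003,0,0,0,0,0.6,0.07,0.007,0.01,0,0,0,0.6,0.098,0.009,0.04,0,0,0,0.6,0.098,0.009,0.08,0,0,0,0.6,0.098,0.009,0.11,0,0,0,0.6,0.098,0.009,0.12,0,0,0,0.6,0.098,0.009,0.12,0,0,0,0.6])

```text
t: 5.55
eef_pos: [0.5319, 0.1462, 0.0744]
tool_rot: [-0.001, 0.703, 0.711, -0.002]
contact_force: [0.4, -0.8, -1.0]
gripper_width: 0.762
grasp_force: 28.5
```

Run:
```python
from h import *
a=read_camera("scene");D=read_camera("side");W=read_camera("wrist")
A=cv2.resize(a["img"][190:300,190:330],None,fx=3,fy=3,interpolation=2)
B=cv2.resize(D["img"][130:230,280:380],None,fx=3.3,fy=3.3,interpolation=2)
C=cv2.resize(W["img"],(420,262))
im=np.zeros((600,800,3),np.uint8);im[:330,:420]=A;im[:330,420:750]=B;im[335:597,:420]=C
cv2.imwrite("pics/h.png",im[:,:,::-1]);goto(.532,.148,.032,90.75);print(get_obs()["contact_force"])
```

```text
t 5.7 pos [0.534  0.148  0.0773] shift [ 0.     -0.0021  0.0453] turn [ 0.15 -0.03 -0.11] q [ 0.02  0.53 -0.51  1.95  0.37  0.76 -0.7 ]
[ 0.61668739  0.25194651 -0.17833226]
```

View pics/h.png

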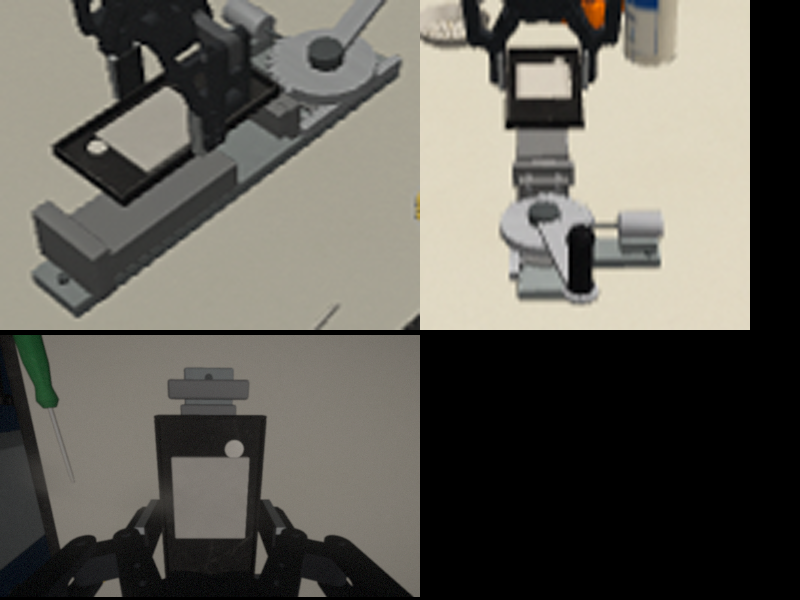

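Composite: the shell hovers level and square over the saddle, and in the wrist view (bottom) the shell and stop centre columns agree to about 2 px. I'll compute the gap to the stop from the wrist rows.

Run:
```python
from h import *
W=read_camera("wrist");g=cv2.cvtColor(W["img"],cv2.COLOR_RGB2GRAY)
print(g[40:130:2,318].tolist())
f=640/420
print("stop",cast(W,[(249*f,63*f),(168*f,63*f)],.05).round(4).tolist(),"shell",cast(W,[(155*f,80*f),(266*f,80*f)],.088).round(4).tolist(),"saddle end",cast(W,[(181*f,73*f),(236*f,73*f)],.034).round(4).tolist())
```

```text
[123, 125, 125, 122, 127, 101, 85, 93, 94, 90, 69, 58, 53, 55, 56, 71, 83, 82, 81, 81, 86, 83, 85, 81, 80, 82, 80, 80, 68, 59, 88, 96, 90, 72, 66, 84, 76, 80, 88, 81, 81, 42, 25, 33, 22]
stop [[0.562, 0.2231, 0.05], [0.5021, 0.2224, 0.05]] shell [[0.501, 0.2125, 0.088], [0.5661, 0.2132, 0.088]] saddle end [[0.5095, 0.2148, 0.034], [0.5546, 0.2153, 0.034]]
```

arm_command(commands=[0.001,-0.001,0.01,0,0,0,0.6,0.002,-0.001,0.02,0,0,0,0.6,0.002,-0.001,0.03,0,0,0,0.6,0.002,-0.001,0.036,0,0,0,0.6,0.002,-0.001,0.04,0,0,0,0.6,0.002,-0.001,0.042,0,0,0,0.6,0.002,-0.001,0.042,0,0,0,0.6])

```text
t: 6.45
eef_pos: [0.5316, 0.1503, 0.0335]
tool_rot: [-0.0, 0.703, 0.712, -0.0]
contact_force: [0.1, 0.3, 0.1]
gripper_width: 0.763
grasp_force: 28.5
```

arm_command(commands=[0,0,0.001,0,0,0,0.6,0,0,0.002,0,0,0,0.6,0,0,0.002,0,0,0,0.6])

```text
t: 6.75
eef_pos: [0.5318, 0.1502, 0.0319]
tool_rot: [0.0, 0.703, 0.711, 0.0]
contact_force: [-0.1, -0.3, -0.4]
gripper_width: 0.762
grasp_force: 28.5
```

arm_command(commands=[0,0,0.001,0,0,0,0.6,0,0,0.001,0,0,0,0.6,0,0,0.002,0,0,0,0.6,0,0,0.002,0,0,0,0.6])

```text
t: 7.15
eef_pos: [0.5318, 0.1503, 0.0311]
tool_rot: [0.001, 0.703, 0.712, -0.0]
contact_force: [-4.7, -1.8, 14.5]
gripper_width: 0.762
grasp_force: 30.0
```

arm_command(commands=[0,0,-0.001,0,0,0,0.6,0,0,-0.001,0,0,0,0.85,0,0,-0.001,0,0,0,1,0,0,-0.001,0,0,0,1,0,0,-0.001,0,0,0,1])

```text
t: 7.65
eef_pos: [0.5316, 0.1502, 0.0306]
tool_rot: [-0.0, 0.703, 0.711, -0.0]
contact_force: [-0.2, 0.7, 0.2]
gripper_width: 1.001
grasp_force: 0.0
```

arm_command(commands=[0,0,-0.02,0,0,0,1,0,0,-0.06,0,0,0,1,0,0,-0.1,0,0,0,1,0,0,-0.15,0,0,0,1,0,0,-0.18,0,0,0,1,0,0,-0.18,0,0,0,1])

```text
t: 8.25
eef_pos: [0.5343, 0.1516, 0.2156]
tool_rot: [0.002, 0.703, 0.711, 0.004]
contact_force: [0.2, 0.7, 0.0]
gripper_width: 1.004
grasp_force: 0.0
```

Run:
```python
from h import *
W=read_camera("wrist");D=read_camera("side");a=read_camera("scene")
im=np.zeros((600,800,3),np.uint8);im[:400,:640]=W["img"]
im[400:598,:300]=cv2.resize(D["img"][140:232,280:420],(300,198));im[400:598,310:610]=cv2.resize(a["img"][200:299,190:340],(300,198))
cv2.imwrite("pics/p.png",im[:,:,::-1]);np.savez("w4.npz",K=W["camera_matrix"],T=W["pose"])
goto(.532,.15,.2,90)
```

```text
t 8.4 pos [0.5312 0.1498 0.21  ] shift [0.0002 0.0008 0.01  ] turn [-0.05  0.04  0.71] q [ 0.09  0.36 -0.59  1.84  0.23  1.01 -0.58]
```

View pics/p.png

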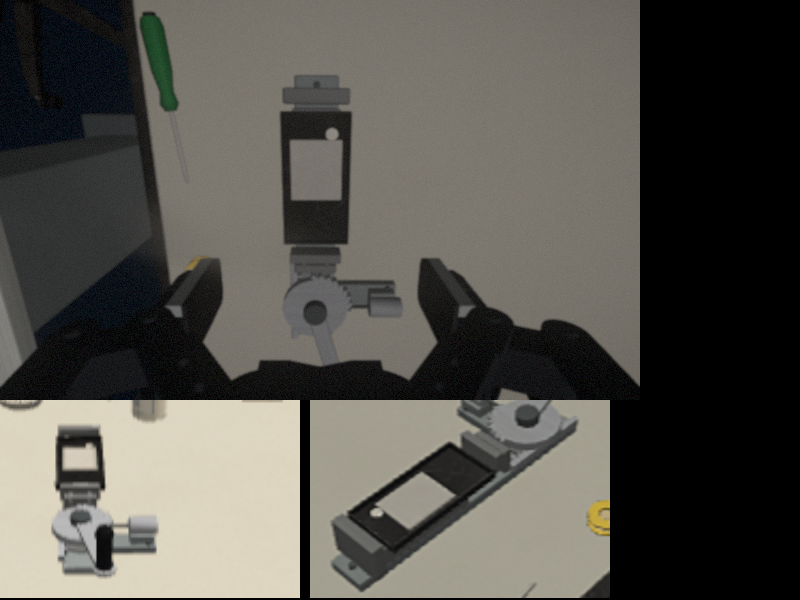

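The shell lies square between stop and jaw, with a gap at each end (rows 104–112 and 243–248), and the hub is at (315,313). I'll refit the clamp pose from this view to get the handle's path.

Run:
```python
from h import *
d=np.load("w4.npz");W={"camera_matrix":d["K"],"pose":d["T"]}
C=np.array([(30,68,50),(-30,68,50),(26,-78,52),(-26,-78,52)])/1e3
p,e=fit([.53,.154,.013],[(W,C,[(350,104),(282,104),(341,249),(291,249)])])
print(p,e.round(1).tolist())
print("shell",cast(W,[(280,112),(351,112),(348,243),(285,243)],.044).round(4).tolist())
q=cast(W,(315,313),.05)[0];print("hub@.05",q)
a=lambda L:(-.15)and np.array([.1*np.sin(np.arctan2(.026,.097)-L),-.15-.1*np.cos(np.arctan2(.026,.097)-L),.073])
for pp in(p,[.532,.1545,.0131]):
  print(tf(pp,[(0,-.15,0),a(0),a(.17),a(.38),a(.59),a(.8),a(1.0),a(1.1),a(1.2)]).round(4).tolist())
goto(.56,-.09,.2,90)
```

```text
[0.53175281 0.15406879 0.00907397] [[-0.1, -1.0], [0.1, -1.2], [0.9, 5.1], [-0.8, 5.1]]
shell [[0.4984, 0.2136, 0.044], [0.563, 0.2144, 0.044], [0.565, 0.0849, 0.044], [0.5007, 0.0844, 0.044]]
hub@.05 [0.53197118 0.00584632 0.05      ]
[[0.5331, 0.0041, 0.0], [0.5599, -0.0923, 0.073], [0.5432, -0.0954, 0.073], [0.5222, -0.0953, 0.073], [0.5017, -0.0909, 0.073], [0.4826, -0.0823, 0.073], [0.4665, -0.0705, 0.073], [0.4594, -0.0635, 0.073], [0.453, -0.0558, 0.073]]
[[0.534, 0.0045, 0.0], [0.5611, -0.0917, 0.073], [0.5444, -0.0949, 0.073], [0.5235, -0.0949, 0.073], [0.503, -0.0906, 0.073], [0.4838, -0.082, 0.073], [0.4677, -0.0703, 0.073], [0.4605, -0.0633, 0.073], [0.4541, -0.0557, 0.073]]
t 8.4 pos [0.5312 0.1498 0.21  ] shift [-0.2401  0.0258  0.0101] turn [-0.05  0.04  0.71] q [ 0.09  0.36 -0.59  1.84  0.23  1.01 -0.58]
```

arm_command(commands=[-0.04,0.004,0,0,0,5,1,-0.09,0.01,0,0,0,10,1,-0.14,0.016,0,0,0,15,1,-0.19,0.022,0,0,0,20,1,-0.242,0.027,0,0,0,20,1,-0.242,0.027,0.04,0,0,20,1,-0.242,0.027,0.07,0,0,20,1,-0.242,0.027,0.07,0,0,20,1])

```text
t: 9.2
eef_pos: [0.5573, -0.0917, 0.1351]
tool_rot: [-0.004, 0.816, 0.578, -0.004]
contact_force: [-0.8, 0.2, -0.2]
gripper_width: 0.999
grasp_force: 0.0
```

arm_command(commands=[0,0,0,0,0,0,1,0,0,0,0,0,0,1])

```text
t: 9.4
eef_pos: [0.5626, -0.0908, 0.1419]
tool_rot: [0.0, 0.815, 0.579, 0.001]
contact_force: [-0.4, 0.2, -0.7]
gripper_width: 0.998
grasp_force: 0.0
```

Run:
```python
from h import *
W=read_camera("wrist");cv2.imwrite("pics/w5.png",W["img"][:,:,::-1]);np.savez("w5.npz",K=W["camera_matrix"],T=W["pose"])
goto(.560,-.092,.055,71);print(proj(W,[.56,-.092,.1]).round())
```

```text
t 9.45 pos [ 0.5628 -0.0909  0.1422] shift [-0.002  -0.0025  0.0872] turn [ 0.13 -0.03 -0.23] q [ 0.37  0.44 -0.41  1.87  0.22  0.87 -0.48]
[[316. 232.]]
```

View pics/w5.png

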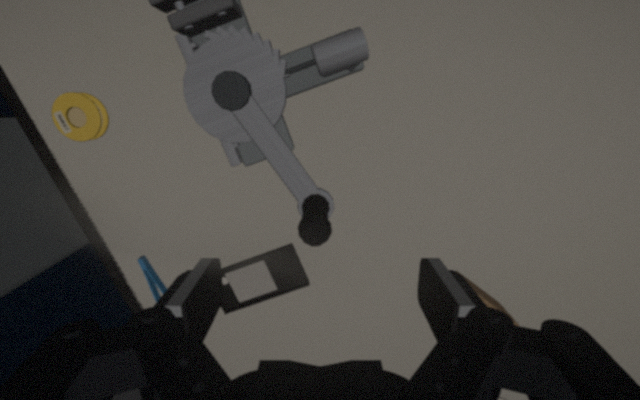

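The handle top is at (315,229) against a predicted (316,232), so the position is confirmed. I'll descend and grip.

arm_command(commands=[-0.002,-0.0025,0.03,0,0,0,1,-0.002,-0.0025,0.06,0,0,0,1,-0.002,-0.0025,0.08,0,0,0,1,-0.002,-0.0025,0.082,0,0,0,0.6,-0.002,-0.0025,0.082,0,0,0,0.3,-0.002,-0.0025,0.082,0,0,0,0.1,-0.002,-0.0025,0.082,0,0,0,0.1,-0.002,-0.0025,0.082,0,0,0,0.1], force=50)

```text
t: 10.25
eef_pos: [0.559, -0.0924, 0.0601]
tool_rot: [0.0, 0.816, 0.579, 0.0]
contact_force: [-3.5, -0.1, 9.1]
gripper_width: 0.224
grasp_force: 48.4
```

arm_command(commands=[0,0,0,0,0,0,0.1,0,0,0,0,0,0,0.1,0,0,0,0,0,0,0.1], force=50)

```text
t: 10.55
eef_pos: [0.559, -0.0924, 0.0601]
tool_rot: [0.0, 0.816, 0.579, 0.0]
contact_force: [-3.1, 0.3, 7.7]
gripper_width: 0.222
grasp_force: 48.5
```

Run:
```python
from h import *
a0=np.arctan2(.026,.097)
o=get_obs();print(o["contact_force"].round(1),o["gripper_width"])
p=[.532,.154,.01]
ang=lambda P:a0-np.arctan2(*( (lambda d:(d[0],-d[1]))(Ro.from_euler("z",-p[2]).apply(np.array(P)-tf(p,[(0,-.15,0)])[0]))))
print("lever",ang(o["eef_pos"]))
w=o["tool_rot"];R=Ro.from_quat([w[1],w[2],w[3],w[0]])
H=lambda L:tf(p,[(.1*np.sin(a0-L),-.15-.1*np.cos(a0-L),.06)])[0]
for L in np.arange(0,1.21,.1):print(L.round(2),H(L).round(4),R.inv().apply(H(L)-o["eef_pos"]).round(4))
```

```text
[-3.1  0.3  7.7] 0.22157349330895956
lever 0.01363104714570984
0.0 [ 0.5604 -0.0923  0.06  ] [0.0006 0.0013 0.0001]
0.1 [ 0.5506 -0.0945  0.06  ] [-0.0047 -0.0072  0.0001]
0.2 [ 0.5407 -0.0957  0.06  ] [-0.0091 -0.0162  0.0001]
0.3 [ 0.5307 -0.096   0.06  ] [-0.0127 -0.0255  0.0001]
0.4 [ 0.5207 -0.0952  0.06  ] [-0.0152 -0.0352  0.0001]
0.5 [ 0.5109 -0.0934  0.06  ] [-0.0168 -0.0451  0.0001]
0.6 [ 0.5013 -0.0907  0.06  ] [-0.0174 -0.0551  0.0001]
0.7 [ 0.492 -0.087  0.06 ] [-0.017  -0.065   0.0001]
0.8 [ 0.4831 -0.0824  0.06  ] [-0.0156 -0.0749  0.0001]
0.9 [ 0.4747 -0.0769  0.06  ] [-0.0132 -0.0846  0.0001]
1.0 [ 0.467  -0.0706  0.06  ] [-0.0098 -0.0941  0.0001]
1.1 [ 0.4598 -0.0636  0.06  ] [-0.0055 -0.1031  0.    ]
1.2 [ 0.4535 -0.0559  0.06  ] [-0.0004 -0.1117  0.    ]
```

arm_command(commands=[-0.0021,-0.003,0,0,0,0,0.1,-0.0047,-0.0072,0,0,0,0,0.1,-0.007,-0.0117,0,0,0,0,0.1,-0.0091,-0.0162,0,0,0,0,0.1,-0.011,-0.0209,0,0,0,0,0.1,-0.0127,-0.0255,0,0,0,0,0.1,-0.014,-0.0303,0,0,0,0,0.1,-0.0152,-0.0352,0,0,0,0,0.1])

```text
t: 11.35
eef_pos: [0.5252, -0.0955, 0.0606]
tool_rot: [0.003, 0.816, 0.579, 0.004]
contact_force: [10.6, -3.1, -2.6]
gripper_width: 0.222
grasp_force: 49.6
```

```bash
cat > lv.py <<'E'
from h import *
a0=np.arctan2(.026,.097);p=[.532,.154,.01]
o=get_obs();print(o["t"],o["eef_pos"].round(4),o["contact_force"].round(1),o["gripper_width"])
d=Ro.from_euler("z",-p[2]).apply(o["eef_pos"]-tf(p,[(0,-.15,0)])[0]);print("lever",a0-np.arctan2(d[0],-d[1]),"r",np.hypot(*d[:2]))
w=o["tool_rot"];R=Ro.from_quat([w[1],w[2],w[3],w[0]])
H=lambda L:tf(p,[(.1*np.sin(a0-L),-.15-.1*np.cos(a0-L),.06)])[0]
for L in np.arange(.4,1.16,.05):print(L.round(2),R.inv().apply(H(L)-o["eef_pos"]).round(4)[:2])
E
python3 lv.py
```

```text
11.35 [ 0.5252 -0.0955  0.0606] [10.6 -3.1 -2.6] 0.22184186246387025
lever 0.35474165786929146 r 0.09980063516975606
0.4 [-0.0012 -0.0044]
0.45 [-0.0021 -0.0093]
0.5 [-0.0028 -0.0142]
0.55 [-0.0032 -0.0192]
0.6 [-0.0034 -0.0242]
0.65 [-0.0033 -0.0292]
0.7 [-0.003  -0.0342]
0.75 [-0.0024 -0.0392]
0.8 [-0.0016 -0.0441]
0.85 [-0.0005 -0.049 ]
0.9 [ 0.0008 -0.0538]
0.95 [ 0.0024 -0.0585]
1.0 [ 0.0042 -0.0632]
1.05 [ 0.0062 -0.0678]
1.1 [ 0.0085 -0.0723]
1.15 [ 0.0109 -0.0766]
```

arm_command(commands=[-0.0009,-0.0049,0,0,0,0,0.1,-0.0016,-0.0098,0,0,0,0,0.1,-0.002,-0.0148,0,0,0,0,0.1,-0.0022,-0.0198,0,0,0,0,0.1,-0.0021,-0.0248,0,0,0,0,0.1,-0.0018,-0.0298,0,0,0,0,0.1,-0.0012,-0.0348,0,0,0,0,0.1,-0.0012,-0.0348,0,0,0,0,0.1])

```text
t: 12.15
eef_pos: [0.4899, -0.0865, 0.0603]
tool_rot: [0.003, 0.816, 0.578, 0.002]
contact_force: [3.8, -3.0, 2.5]
gripper_width: 0.22
grasp_force: 50.5
```

```bash
python3 lv.py
```

```text
12.15 [ 0.4899 -0.0865  0.0603] [ 3.8 -3.   2.5] 0.2202708283430404
lever 0.7210882846970528 r 0.1004712791780866
0.4 [0.002 0.032]
0.45 [0.0011 0.0271]
0.5 [0.0004 0.0221]
0.55 [0.     0.0171]
0.6 [-0.0001  0.0121]
0.65 [-0.0001  0.0071]
0.7 [0.0003 0.0021]
0.75 [ 0.0008 -0.0028]
0.8 [ 0.0017 -0.0077]
0.85 [ 0.0027 -0.0126]
0.9 [ 0.004  -0.0175]
0.95 [ 0.0056 -0.0222]
1.0 [ 0.0074 -0.0269]
1.05 [ 0.0094 -0.0315]
1.1 [ 0.0116 -0.0359]
1.15 [ 0.0141 -0.0403]
```

arm_command(commands=[0.0009,-0.0049,0,0,0,0,0.1,0.0014,-0.0074,0,0,0,0,0.1,0.0019,-0.0098,0,0,0,0,0.1,0.0025,-0.0123,0,0,0,0,0.1,0.0032,-0.0147,0,0,0,0,0.1,0.004,-0.017,0,0,0,0,0.1,0.0048,-0.0194,0,0,0,0,0.1,0.0048,-0.0194,0,0,0,0,0.1])

```text
t: 12.95
eef_pos: [0.4728, -0.0764, 0.0602]
tool_rot: [0.002, 0.816, 0.578, 0.001]
contact_force: [2.1, -5.6, 6.0]
gripper_width: 0.221
grasp_force: 51.7
```

```bash
python3 lv.py
```

```text
12.95 [ 0.4728 -0.0764  0.0602] [ 2.1 -5.6  6. ] 0.22073747094505874
lever 0.9183923877840352 r 0.10075635829046813
0.4 [-0.0018  0.0514]
0.45 [-0.0027  0.0465]
0.5 [-0.0034  0.0416]
0.55 [-0.0038  0.0366]
0.6 [-0.004   0.0316]
0.65 [-0.0039  0.0266]
0.7 [-0.0036  0.0216]
0.75 [-0.003   0.0166]
0.8 [-0.0022  0.0117]
0.85 [-0.0011  0.0068]
0.9 [0.0002 0.002 ]
0.95 [ 0.0017 -0.0028]
1.0 [ 0.0035 -0.0074]
1.05 [ 0.0055 -0.012 ]
1.1 [ 0.0078 -0.0165]
1.15 [ 0.0102 -0.0208]
```

arm_command(commands=[0.0009,-0.0023,0,0,0,0,0.1,0.0018,-0.0046,0,0,0,0,0.1,0.0026,-0.0064,0,0,0,0,0.1,0.0026,-0.0064,0,0,0,0,0.1])

```text
t: 13.35
eef_pos: [0.468, -0.0725, 0.0603]
tool_rot: [0.003, 0.816, 0.578, 0.001]
contact_force: [4.4, -7.9, 2.8]
gripper_width: 0.222
grasp_force: 51.6
```

arm_command(commands=[0.0006,-0.0014,0,0,0,0,0.1,0.0012,-0.0028,0,0,0,0,0.1,0.0012,-0.0028,0,0,0,0,0.1])

```text
t: 13.65
eef_pos: [0.4666, -0.0711, 0.0604]
tool_rot: [0.004, 0.816, 0.577, 0.002]
contact_force: [6.4, -10.4, 0.9]
gripper_width: 0.218
grasp_force: 51.6
```

arm_command(commands=[0.0006,-0.0012,0,0,0,0,0.1,0.0012,-0.0023,0,0,0,0,0.1,0.0012,-0.0023,0,0,0,0,0.1])

```text
t: 13.95
eef_pos: [0.4625, -0.0677, 0.0601]
tool_rot: [0.002, 0.816, 0.578, 0.0]
contact_force: [-0.2, -5.6, 8.0]
gripper_width: 0.221
grasp_force: 52.0
```

```bash
python3 lv.py|head -2
```

```text
13.95 [ 0.4625 -0.0677  0.0601] [-0.2 -5.6  8. ] 0.22113965298902702
lever 1.052049779511437 r 0.10091576252367876
```

Force built to about 12 N and then dropped as the lever passed an estimated 1.00 to 1.05 rad, which is the fifth click. I'll nudge slightly for margin and check numerically that the shell moved to the stop.

arm_command(commands=[0.0006,-0.0012,0,0,0,0,0.1,0.0006,-0.0012,0,0,0,0,0.1,0.0006,-0.0012,0,0,0,0,0.1])

```text
t: 14.25
eef_pos: [0.4618, -0.0669, 0.0601]
tool_rot: [0.002, 0.816, 0.578, 0.0]
contact_force: [1.2, -7.0, 7.2]
gripper_width: 0.213
grasp_force: 52.0
```

```bash
python3 lv.py|head -2
python3 - <<'E'
from h import *
old=cv2.imread("pics/p.png")[400:598,310:610]
a=read_camera("scene")
cv2.imwrite("pics/end.png",a["img"][:,:,::-1])
new=cv2.resize(a["img"][200:299,190:340,::-1],(300,198))
for n,(x0,y0,x1,y1) in {"shell label":(55,70,150,125),"stop":(20,110,80,185),"jaw":(150,28,205,70)}.items():
    _,v,_,l=cv2.minMaxLoc(cv2.matchTemplate(new,old[y0:y1,x0:x1],cv2.TM_CCOEFF_NORMED));print(n,v,(np.array(l)-[x0,y0])/2)
p=[.532,.154,.01]
q=proj(a,tf(p,[(0,-.006,.036),(0,.002,.036)]));print("expected 8mm shift px",q[1]-q[0])
E
```

```text
14.25 [ 0.4618 -0.0669  0.0601] [ 1.2 -7.   7.2] 0.21331370294713753
lever 1.0625516335571863 r 0.10087437424009309
shell label 0.9924259781837463 [-2.5  1.5]
stop 0.8820853233337402 [-0.5  0. ]
jaw 0.7673884034156799 [-7.  5.]
expected 8mm shift px [-3.10730029  2.23837183]
```

Since rest, the jaw image has moved about 20 mm (five clicks at 4 mm each) and the shell about 6 mm to the stop. The handle is still gripped at about 1.06 rad, so I'm handing in.

```bash
python3 -c "
from station import *
print(hand_in())"
```

```text
the job is handed in; nothing more can be done
None
```

I handed the job in at about 14 s: by my measurements the shell is on the saddle against the stop, the lever is five clicks round (about 1.06 rad) and the handle is still gripped. The hand-in returned no verdict, and the jaw's force on the shell could not be measured directly.

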